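# Fit the batteries to the spice mill and snap its cap home

### The job

Get the electric spice mill running again: drop both battery cells end-down into the two wells in its top, bump end up as they stand in the carton, then set the battery cap over them and press it on until it clicks and sits flush all round. Keep pressing after the click and finish like that, still holding the cap pressed down firmly (about 10 N) and not letting go. Leave the tape roll, the date stamp and the label roll where they are.

Things in the scene. Friction and masses are not known exactly. Their poses are not given: they have to be found in the camera images.
- mill: Electric spice mill held fast to the table by a round black suction foot (94 mm across): clear spice chamber, steel collar, black housing 56 (its x) x 39 (its y) mm whose flat shoulder is 128 mm above the table, and on it a grey neck with two battery wells. 150 mm high without its cap. Origin: middle of the foot's underside; z up.
- mill_neck (a point): Middle of the neck's top, mill (0, 0, 150) mm, axes as the mill's. The neck is 51 (x) x 30 (y) mm and 22 mm high, its top edges bevelled 2 mm as a lead-in. In the middle of each long (y) face is a sprung latch nose, 11 mm wide, its ridge 3 mm proud and 5 mm above the shoulder.
- mill_well_a (a point): Centre of the mouth of one round battery well, in the neck's top at mill (-11.5, 0, 150) mm. Well 18 mm wide with a 1.8 mm chamfer, vertical, 52 mm deep: a cell that is home ends 1.5 mm below the neck's top.
- mill_well_b (a point): Centre of the mouth of the other battery well, the same, at mill (+11.5, 0, 150) mm.
- mill_seat (a point): Middle of the shoulder plane round the foot of the neck, mill (0, 0, 128) mm, axes as the mill's. The cap's origin lies here when the cap is home, its skirt standing on the shoulder and its top 160 mm above the table.
- cap: Black battery cap, a rigid box open below, standing open side down: 59 (its x) x 42 (its y) x 32 mm high, plus a flat steel disc 1 mm high on top; walls 2.4 mm, inside 27 mm high. It fits either way round (half a turn makes no difference), its long side along the neck's long side. Origin: middle of the underside; z up.
- cap_bead (a point): Middle of the cap's mouth, 1.6 mm above its lower edge, where a round snap bead runs inside both long walls. Beads clear the neck by 1.2 mm a side (y), end walls by 1.5 mm (x). Beads meet the latch noses with the cap 8 mm above home; the push rises to about 10 to 13 N, drops as they snap past 3 to 4 mm above home, then the cap goes down freely.
- carton: Low open cardboard battery carton, 42 (its x) x 82 (its y) x 18 mm high, fixed, with crossed dividers making 2 x 4 pockets 18 mm wide; floor 2 mm thick. Two pockets hold a cell, the rest are empty. Origin: middle of the underside.
- cell_1: Battery cell, an upright cylinder 14.5 mm in diameter and 50.5 mm high with a 5.5 mm contact bump on top (the last 1.5 mm), 24 g, dark wrapper below and grey above. Stands in a pocket of the carton, at carton (-10, +30) mm, its top 52.5 mm above the table. Origin: middle of its flat lower end; z towards the bump.
- cell_2: The other cell, the same, at carton (+10, -30) mm. Either cell may go in either well.
- tape_1: Roll of beige packing tape lying flat, 104 mm across, 25 mm high: leave it alone.
- date_stamp: Hand stamp standing behind the mill, 24 x 42 x 64 mm, with a brown knob: leave it alone.
- label_roll: Roll of white labels lying flat, 80 mm across, 26 mm high: leave it alone.
Mind the look-alikes: they are no part of the job. What is shaped like the cap but red is not meant.

How it is judged:
By the outcome, as a careful person would: the job done as asked, in the order asked, and still so for the second after the job is handed in, while the arm keeps its last pose, push and grip.
It also fails if it takes over 72 s, if anything falls off the work surface, if the arm or the gripper's body presses on something with over 40 N, if the wrist force passes 120 N, or if a joint passes its speed limit or range.

### The arm

A 6-joint arm with a two-finger parallel gripper is mounted at the origin on a cart in front of the work surface, level with it; the furniture and walls round the work are solid. World frame = base frame: x ahead of the robot, y to its left, z up, the work surface at z = 0. Lengths are in m, angles in rad, forces in N, time in s.
With the tool pointing down it reaches from about 0.35 to 0.775 m from the base axis. Payload 7.3 kg.
Tool frame: the origin (TCP) lies at the very end of the fingers, on their centre line; the grasp point (between the pads) lies 19 mm behind it; z points along the fingers, y is the line along which they close (so a half turn about z gives the same grasp; the last joint's range is limited). The gripper opens to 92 mm and grips with 3 to 60 N. Pads are 19 mm wide; open, the fingers measure 130 mm over their backs; the gripper's body (75 mm by 190 mm) begins 47 mm behind the grasp point.
Start: joints at [1.14, 0.342, 1.524, -0, 1.275, -0.146], TCP at [0.147, 0.504, 0.227] pointing down, gripper open.
Joint ranges: [-2.53, 2.53], [-0.77, 2.02], [0.04, 2.7], [-1, 4.14], [0.28, 2.66], [-3.11, 3.11]. Speed limits (rad/s): [2.57, 2.57, 3.14, 3.14, 3.14, 3.14].

### API

Orientations are given as [roll, pitch, yaw] about the fixed x, y, z axes, in that order (R = Rz(yaw) Ry(pitch) Rx(roll)).
In Python, from cell import robot, read_camera, get_calibration gives the robot as it stands. The module is installed in compiled form; this text tells all that it offers.
- The arm moves only by the tool send_rows, never from a script. Its argument "plan" is a list of rows, each a list of 2 entries, a list of its own where there are three numbers: the shift along the tool's x, y, z as a fraction of full scale, then the turn, a rotation vector about the tool's x, y, z as a fraction of full scale. A call has exactly 10 rows; each row shifts and turns the commanded pose from where the row before left it, along the tool's axes as they then stand; what a row does not reach is not made up. Full scale, the value 1, is 0.025 m for a shift and 90 degrees for a turn. A row lasts 1/8 s, in which the tool goes at most 62.5 mm and 10.7 degrees, less where a joint would pass 70% of its speed; a pose out of reach is approached as far as the arm can. A call with a number of a shift or a turn outside -1 to 1 is refused whole. A call with a gripper value outside its range is refused whole. "gripper" is the opening, from -1 (shut) to 1 (fully open), so that 0 is half open, set as the call begins (left out, the last holds). The fingers move at their own pace and stop on an object; "force" is the grip in N (left out, the last holds). Time passes only in rows, so rows that do not move let the fingers close, or fill a call up. It gives the time, the measured TCP pose, the force, the opening and the grip force at its end, in the units of the state.
- robot.observe(): the state, without advancing time (a new reading comes with each control period).
- read_camera(name): name is "scene" or "top" or "wrist"; returns (picture, depth): 420x560x3 uint8, blue, green, red; 420x560 float32, m along the optical axis (not along the pixel's ray), 0 where there is no reading.
- get_calibration(name): a dict with "intrinsics" (3x3 intrinsics, pixels), "rvec" (rotation vector, rad) and "tvec" (3), from world to camera coordinates, as OpenCV has them. Camera axes: x right, y down, z forward; pixel columns grow to the right and rows downward; lengths in m; the calibration is good to about 2 mm. A picture is of the moment at which its call begins: read the wrist's pose just before it. get_calibration takes no time and is no camera call; for the wrist camera it gives the pose at the moment of the call.
- robot.hand_in(): hands the job in; it is judged then, once.
The state is a dict: "time": time; "qpos": joint angles; "qvel": joint speeds; "joint_efforts": joint torques, N m; "tool_pos": TCP position; "tool_rot": TCP orientation; "contact_force": force on the tool from outside, world axes, zero at the start; "torque": the same for the moment, N m; "opening": finger opening in m; "grip_force": force on a finger pad.
Only numpy, scipy, OpenCV 4.12 (cv2) and the standard library are available. Lean on these libraries where they do the work, as an engineer would, in place of code of your own. Each camera call takes 0.05 s, during which the arm holds its last target. There are 200 camera calls.

## Working session

There is one attempt and no reset: what is moved stays moved. The work goes in short steps, Python scripts to look and compute and a tool call to move; the robot and the scene stay as the last step left them, time stands still between calls to the robot, and variables do not carry over. Pictures are saved under pics/ and viewed, at most 10 in all, crops included, and the job is handed in when it is done.

Besides the shell and the picture viewer there is one more tool, called after "Call:" by a JSON object that holds its "fn" and its "kwargs". send_rows: Moves the arm, as the interface text tells. Shift numbers are shares of 0.025 m and turn numbers shares of 90 degrees, none past 1 either way. Its arguments: {"type":"object","properties":{"plan":{"type":"array"},"gripper":{"type":"number"},"force":{"type":"number"}},"required":["plan"]}

```bash
mkdir -p pics
cat > h.py <<'E'
import numpy as np, cv2
from cell import robot, read_camera, get_calibration
def cal(n):
    c=get_calibration(n); R=cv2.Rodrigues(np.array(c["rvec"],float))[0]
    return np.array(c["intrinsics"],float),R,np.array(c["tvec"],float).ravel()
def grab(n,tag):
    c=cal(n); p,d=read_camera(n); cv2.imwrite(f"pics/{tag}.png",p); np.savez(f"{tag}.npz",p=p,d=d,K=c[0],R=c[1],t=c[2]); return p,d,c
def load(tag):
    z=np.load(f"{tag}.npz"); return z["p"],z["d"],(z["K"],z["R"],z["t"])
def cloud(d,c):
    K,R,t=c; v,u=np.mgrid[:d.shape[0],:d.shape[1]]
    P=np.stack([(u-K[0,2])/K[0,0]*d,(v-K[1,2])/K[1,1]*d,d],-1); return (P-t)@R   # world
def onz(u,v,z,c):
    K,R,t=c; r=R.T@np.linalg.inv(K)@[u,v,1]; o=-R.T@t; return o+r*(z-o[2])/r[2]
E
python3 - <<'E'
from h import *
a=grab("top","top1")[0]; b=grab("scene","sc1")[0]
s=robot.observe(); print(s["time"],s["tool_pos"],s["tool_rot"],s["opening"])
c=cal("top"); print(-c[1].T@c[2])
E
```

```text
0.1 [0.14733736 0.50351548 0.22612893] [-3.14023244e+00 -2.03565643e-04  2.85674943e+00] 0.091856015497573
[0.40993785 0.03720384 1.29139256]
```

View pics/top1.png

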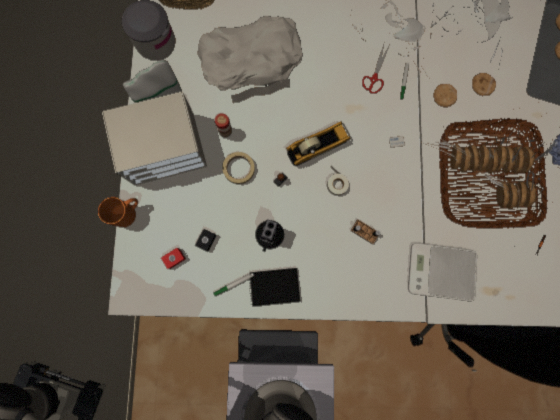

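View pics/sc1.png

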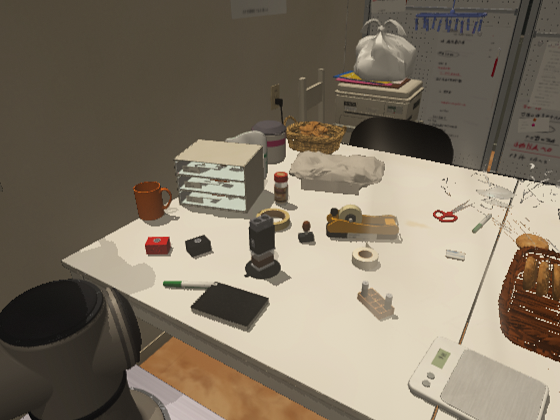

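The top view shows the mill at (268,233), the black cap at (206,239), its red look-alike at (173,258), the carton at (365,230), the date stamp at (281,179), the tape at (239,167) and the label roll at (338,183). I'll confirm these in one enlarged crop and measure from depth.

Run:
```python
from h import *
p,d,c=load("top1")
cv2.imwrite("pics/crop1.png",cv2.resize(p[200:275,150:390],None,fx=3.3,fy=3.3,interpolation=cv2.INTER_CUBIC))
W=cloud(d,c)
def reg(n,u0,u1,v0,v1,z0,z1):
    w=W[v0:v1,u0:u1].reshape(-1,3); m=(w[:,2]>z0)&(w[:,2]<z1)&(d[v0:v1,u0:u1].ravel()>0); q=w[m,:2].astype(np.float32)
    if len(q)<4: print(n,len(q));return
    r=cv2.minAreaRect(q*1000); print(n,len(q),np.round(r[0],1),np.round(r[1],1),round(r[2],1),"med z",np.median(w[m,2]).round(4))
reg("cap",192,222,225,255,.025,.05)
reg("red",158,190,245,272,.025,.05)
reg("neck",245,295,205,255,.143,.16)
reg("shoulder+",245,295,205,255,.120,.16)
reg("carton",345,385,212,248,.012,.024)
reg("cells",345,385,212,248,.040,.06)
w=W[212:248,345:385].reshape(-1,3); print(np.round(w[(w[:,2]>.04)&(w[:,2]<.06)],3))
```

```text
cap 268 [514.6 246.3] [42.8 58.7] 65.9 med z 0.0328
red 273 [456.8 342.9] [41.9 59.1] 34.4 med z 0.0324
neck 135 [540.4  47.5] [29.8 51.2] 72.2 med z 0.1504
shoulder+ 215 [540.5  47.4] [38.5 56.1] 72.0 med z 0.1481
carton 117 [ 556.9 -255.4] [82.4 42.2] 58.7 med z 0.0172
cells 41 [ 556.1 -254.4] [74.9 13.9] 78.9 med z 0.0508
[[ 0.569 -0.22   0.052]
 [ 0.569 -0.223  0.049]
 [ 0.568 -0.225  0.056]
 [ 0.568 -0.228  0.056]
 [ 0.566 -0.218  0.044]
 [ 0.565 -0.219  0.056]
 [ 0.565 -0.222  0.056]
 [ 0.566 -0.227  0.048]
 [ 0.566 -0.229  0.052]
 [ 0.563 -0.218  0.047]
 [ 0.563 -0.221  0.048]
 [ 0.562 -0.222  0.056]
 [ 0.562 -0.225  0.057]
 [ 0.563 -0.229  0.051]
 [ 0.56  -0.218  0.043]
 [ 0.56  -0.22   0.05 ]
 [ 0.559 -0.223  0.051]
 [ 0.56  -0.226  0.051]
 [ 0.559 -0.229  0.053]
 [ 0.557 -0.224  0.044]
 [ 0.558 -0.228  0.041]
 [ 0.555 -0.282  0.052]
 [ 0.555 -0.286  0.048]
 [ 0.555 -0.288  0.053]
 [ 0.556 -0.292  0.046]
 [ 0.552 -0.28   0.045]
 [ 0.551 -0.281  0.054]
 [ 0.552 -0.284  0.054]
 [ 0.552 -0.287  0.054]
 [ 0.552 -0.291  0.051]
 [ 0.549 -0.283  0.047]
 [ 0.549 -0.286  0.049]
 [ 0.548 -0.287  0.056]
 [ 0.549 -0.291  0.053]
 [ 0.546 -0.28   0.045]
 [ 0.546 -0.283  0.047]
 [ 0.546 -0.285  0.05 ]
 [ 0.545 -0.287  0.054]
 [ 0.545 -0.29   0.055]
 [ 0.543 -0.284  0.044]
 [ 0.543 -0.287  0.043]]
```

View pics/crop1.png

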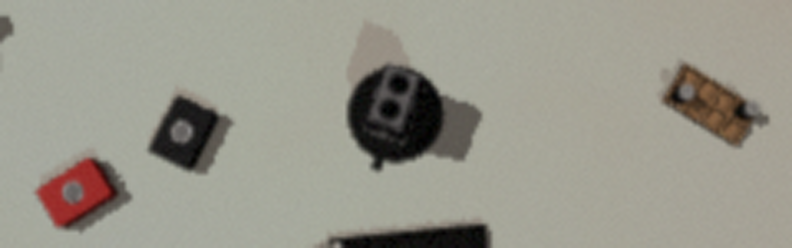

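The crop confirms it. The black box with the steel disc at (182,131) is the cap. The one at (72,192) has the same shape but is red, so it's the decoy. The mill's wells are at (396,83) and (388,108), and the cells are at (685,92) and (750,110). A tool yaw of about 162° suits every grasp.

Call:
{"fn": "send_rows", "kwargs": {"plan": [[[-1,0,0],[0,0,0.0167]],[[-1,0,0],[0,0,0]],[[-1,0,0],[0,0,0]],[[-1,0,0],[0,0,0]],[[-1,0,0],[0,0,0]],[[-1,0,0],[0,0,0]],[[-1,0,0],[0,0,0]],[[-1,0,0],[0,0,0]],[[-1,0,0],[0,0,0]],[[-1,0,0],[0,0,0]]], "gripper": -0.1, "force": 15}}

```text
time: 1.35
tool_pos: [0.3863, 0.4275, 0.2263]
tool_rot: [-3.141, -0.001, 2.831]
contact_force: [0.3, -0.7, 0.2]
opening: 0.0415
grip_force: 0.0
```

Call:
{"fn": "send_rows", "kwargs": {"plan": [[[-1,-1,0],[0,0,0]],[[-1,-1,0],[0,0,0]],[[-1,-1,0],[0,0,0]],[[-1,-1,0],[0,0,0]],[[-1,-1,0],[0,0,0]],[[-1,-1,0],[0,0,0]],[[-1,-1,0],[0,0,0]],[[-1,-1,0],[0,0,0]],[[-1,-1,0],[0,0,0]],[[-1,-1,0],[0,0,0]]]}}

```text
time: 2.6
tool_pos: [0.5474, 0.1124, 0.2263]
tool_rot: [-3.141, -0.001, 2.831]
contact_force: [1.0, 0.6, -0.0]
opening: 0.0411
grip_force: 0.0
```

Run:
```python
from h import *
grab("wrist","w1"); c=cal("wrist"); s=robot.observe(); print(s["tool_pos"],s["tool_rot"],s["opening"]); print(-c[1].T@c[2]); print(c[1][2])
```

```text
[0.54928594 0.10869931 0.22618126] [-3.13958314e+00  1.21813461e-03  2.82818006e+00] 0.041012997478318575
[0.47554722 0.13296044 0.38366932]
[ 0.27329069 -0.0907014  -0.95764579]
```

View pics/w1.png

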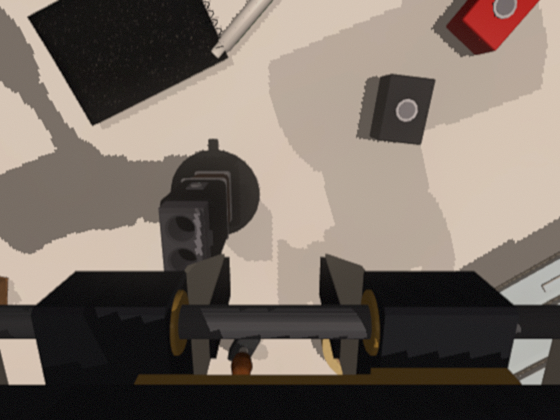

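The wrist view shows the mill's wells at (188,222) and (180,250), and the cap's disc at (406,110). I'll cross-check positions from its depth.

```bash
cat >> h.py <<'E'
def rect(W,n,box,z0,z1):
    u0,u1,v0,v1=box; w=W[v0:v1,u0:u1].reshape(-1,3); m=(w[:,2]>z0)&(w[:,2]<z1); q=w[m,:2].astype(np.float32)
    r=cv2.minAreaRect(q*1000); print(n,len(q),np.round(r[0],1),np.round(r[1],1),round(r[2],1),"med z",np.median(w[m,2]).round(4))
E
python3 - <<'E'
from h import *
p,d,c=load("w1"); W=cloud(d,c); W[d<=0]=9
rect(W,"cap",(355,445,60,150),.027,.045)
rect(W,"neck",(150,235,170,270),.145,.156)
rect(W,"neck+sh",(150,235,170,270),.125,.156)
for z,(u,v) in ((.033,(406,110)),): print(onz(u,v,z,c))
for uv in ((188,222),(180,250)): print(onz(*uv,.150,c))
E
```

```text
cap 3121 [517.2 247.3] [42.7 59. ] 65.8 med z 0.0315
neck 1716 [539.9  49.5] [30.4 45. ] 72.3 med z 0.149
neck+sh 3448 [539.6  49.9] [38.7 49.1] 72.6 med z 0.1449
[0.51745783 0.24688257 0.033     ]
[0.528919   0.05867715 0.15      ]
[0.54571854 0.04626508 0.15      ]
```

Call:
{"fn": "send_rows", "kwargs": {"plan": [[[-0.2,-1,0],[0,0,0]],[[-0.2,-1,0],[0,0,0]],[[-0.2,-1,0],[0,0,0]],[[-0.2,-1,0],[0,0,0]],[[-0.2,-1,0],[0,0,0]],[[-0.2,-1,0],[0,0,0]],[[-0.2,-1,0],[0,0,0]],[[-0.2,-1,0],[0,0,0]],[[-0.2,-1,0],[0,0,0]],[[-0.2,-1,0],[0,0,0]]]}}

```text
time: 3.9
tool_pos: [0.5179, -0.1404, 0.2263]
tool_rot: [3.141, -0.001, 2.831]
contact_force: [-0.1, -0.1, 0.4]
opening: 0.0416
grip_force: 0.0
```

Run:
```python
from h import *
for i in range(3):
    s=robot.observe(); c=cal("wrist"); print(s["time"],np.round(s["tool_pos"],4),np.round(s["qvel"],3),np.round(-c[1].T@c[2],4)); grab("wrist",f"w2{i}")
```

```text
3.9 [ 0.5179 -0.1404  0.2263] [-0.369  0.049 -0.072 -0.     0.023 -0.37 ] [ 0.4443 -0.1168  0.384 ]
3.95 [ 0.5177 -0.1432  0.2263] [ 0.037 -0.003  0.011  0.011 -0.002  0.07 ] [ 0.4442 -0.1192  0.3839]
4.0 [ 0.5179 -0.1416  0.2262] [ 0.043 -0.008  0.012  0.025  0.006  0.036] [ 0.4443 -0.1177  0.3839]
```

View pics/w22.png

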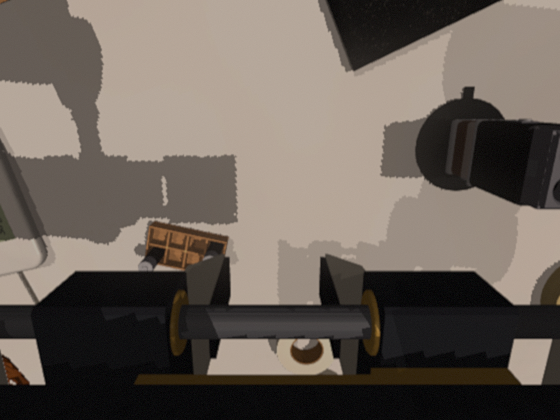

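The view shows the carton at (185,245), partly behind a finger. The tool pose also swings about 2 mm just after a move, so I'll end moves with idle rows. Next I'm centring over the carton.

Call:
{"fn": "send_rows", "kwargs": {"plan": [[[-0.3,-0.66,0.33],[0,0,0]],[[-0.3,-0.66,0.33],[0,0,0]],[[-0.3,-0.66,0.33],[0,0,0]],[[-0.3,-0.66,0.33],[0,0,0]],[[-0.3,-0.66,0.33],[0,0,0]],[[-0.3,-0.66,0.33],[0,0,0]],[[0,0,0],[0,0,0]],[[0,0,0],[0,0,0]],[[0,0,0],[0,0,0]],[[0,0,0],[0,0,0]]]}}

```text
time: 5.3
tool_pos: [0.531, -0.2474, 0.1776]
tool_rot: [-3.142, 0.001, 2.831]
contact_force: [-0.4, 0.1, 0.3]
opening: 0.0413
grip_force: 0.0
```

Run:
```python
from h import *
s=robot.observe(); print(np.round(s["tool_pos"],4),np.round(s["tool_rot"],4),np.abs(s["qvel"]).max())
p,d,c=grab("wrist","w3"); W=cloud(d,c); W[d<=0]=9
rect(W,"carton",(0,560,0,260),.014,.022)
m=((W[...,2]>.046)&(W[...,2]<.056)).astype(np.uint8); m[265:]=0
n,l,st,ce=cv2.connectedComponentsWithStats(m)
for i in range(1,n):
    if st[i,4]>60:
        w=W[l==i]; (x,y),r=cv2.minEnclosingCircle((w[:,:2]*1000).astype(np.float32)); print(st[i],np.round([x,y,r],1),np.round(w[:,:2].mean(0),4))
```

```text
[ 0.531  -0.2474  0.1776] [-3.1416e+00  6.0000e-04  2.8313e+00] 0.004304328836230524
carton 16301 [ 491.5 -276.1] [444.3 191.6] 79.3 med z 0.0168
[306 225  19  19 256] [ 566.4 -224.1    7.5] [ 0.5656 -0.224 ]
[230 232  18  19 254] [ 552.8 -285.4    7.3] [ 0.5523 -0.2851]
```

View pics/w3.png

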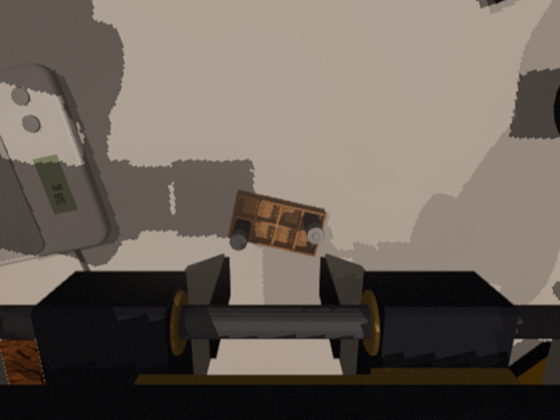

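The cell tops are at (315,235) and (239,241), which gives (0.566,-0.224) and (0.5525,-0.285) in wrist coordinates. Both are upright and clear of the fingers. Picking the first.

Call:
{"fn": "send_rows", "kwargs": {"plan": [[[-0.52,0.66,0],[0,0,0]],[[-0.52,0.66,0],[0,0,0]],[[0,0,1],[0,0,0]],[[0,0,1],[0,0,0]],[[0,0,1],[0,0,0]],[[0,0,1],[0,0,0]],[[0,0,1],[0,0,0]],[[0,0,0.7],[0,0,0]],[[0,0,0.36],[0,0,0]],[[0,0,0],[0,0,0]]]}}

```text
time: 6.6
tool_pos: [0.5659, -0.2241, 0.0254]
tool_rot: [3.141, -0.001, 2.831]
contact_force: [-0.2, -0.5, -0.0]
opening: 0.0412
grip_force: 0.0
```

Call:
{"fn": "send_rows", "kwargs": {"plan": [[[0,0,0],[0,0,0]],[[0,0,0],[0,0,0]],[[0,0,0],[0,0,0]],[[0,0,0],[0,0,0]],[[0,0,0],[0,0,0]],[[0,0,-0.5],[0,0,0]],[[0,0,-1],[0,0,0]],[[0,0,-1],[0,0,0]],[[0,0,-1],[0,0,0]],[[0,0,-1],[0,0,0]]], "gripper": -1, "force": 15}}

```text
time: 7.85
tool_pos: [0.5656, -0.2243, 0.1397]
tool_rot: [3.142, 0.0, 2.831]
contact_force: [-0.4, 0.2, -0.6]
opening: 0.0139
grip_force: 15.0
```

Call:
{"fn": "send_rows", "kwargs": {"plan": [[[0.3,1,-0.35],[0,0,0]],[[0.3,1,-0.35],[0,0,0]],[[0.3,1,-0.35],[0,0,0]],[[0.3,1,-0.35],[0,0,0]],[[0.3,1,-0.35],[0,0,0]],[[0.3,1,-0.35],[0,0,0]],[[0.3,1,-0.35],[0,0,0]],[[0.3,1,-0.35],[0,0,0]],[[0.3,1,0],[0,0,0]],[[0.3,1,0],[0,0,0]]]}}

```text
time: 9.1
tool_pos: [0.5707, 0.0375, 0.2091]
tool_rot: [3.141, 0.001, 2.831]
contact_force: [0.1, -0.4, 0.0]
opening: 0.0135
grip_force: 15.0
```

Run:
```python
from h import *
for i in range(5): read_camera("wrist")
s=robot.observe(); print(np.round(s["tool_pos"],4),np.round(s["tool_rot"],4),np.abs(s["qvel"]).max(),s["opening"],s["time"])
p,d,c=grab("wrist","w4"); W=cloud(d,c); W[d<=0]=9
rect(W,"neck",(200,450,30,255),.145,.156)
rect(W,"neck+sh",(200,450,30,255),.125,.156)
```

```text
[0.5707 0.0361 0.2085] [-3.1414e+00  3.0000e-04  2.8307e+00] 0.013500269008640542 0.014000474023130044 9.35
neck 2820 [543.   48.4] [30.  50.9] 72.2 med z 0.149
neck+sh 4490 [542.7  48.5] [39.1 55.4] 72.1 med z 0.1476
```

View pics/w4.png

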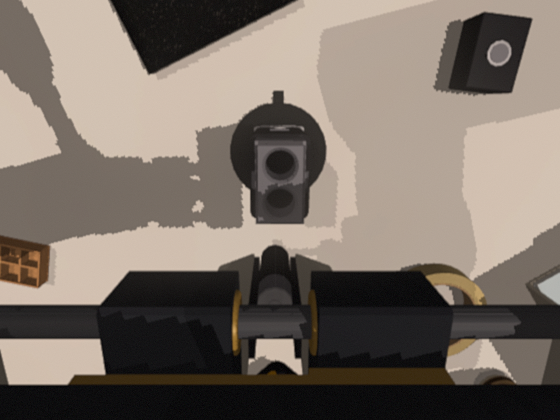

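The wells are at (280,163) and (281,198), and the held cell hangs upright at about (275,270). I'll measure the held cell in the same wrist frame to cancel calibration error.

Run:
```python
from h import *
p,d,c=load("w4"); W=cloud(d,c); W[d<=0]=9
tx=np.array([-.952,.3057]);ty=np.array([.3057,.952]); T=np.array([.5707,.0361])
for z0 in np.arange(.182,.215,.004):
    m=(W[...,2]>z0)&(W[...,2]<z0+.004); m[:240]=0; m[310:]=0; m[:,:250]=0; m[:,300:]=0
    w=W[m][:,:2]-T
    if len(w)>5:
        a=w@tx; b=w@ty; print(round(z0,3),len(w),"x",np.round([a.min(),a.max()],4),"y",np.round([b.min(),b.max()],4))
```

```text
0.182 17 x [0.0036 0.0064] y [-0.0043  0.0055]
0.186 78 x [0.001  0.0069] y [-0.0069  0.0071]
0.19 82 x [-0.0002  0.0071] y [-0.0067  0.0074]
0.194 85 x [0.0001 0.0069] y [-0.007   0.0073]
0.198 98 x [0.0004 0.0068] y [-0.007   0.0071]
0.202 104 x [0.0013 0.0068] y [-0.0068  0.0069]
0.206 138 x [0.0016 0.0112] y [-0.0111  0.0112]
0.21 211 x [0.0009 0.0113] y [-0.0109  0.0111]
0.214 192 x [0.001  0.0113] y [-0.0107  0.0108]
```

The cell is centred in the grip and vertical. Lowering it into well b (0.554,0.045).

Call:
{"fn": "send_rows", "kwargs": {"plan": [[[0.38,0.065,0],[0,0,0]],[[0.38,0.065,0],[0,0,0]],[[0,0,0],[0,0,0]],[[0,0,0.3],[0,0,0]],[[0,0,0.4],[0,0,0]],[[0,0,0.4],[0,0,0]],[[0,0,0.4],[0,0,0]],[[0,0,0.4],[0,0,0]],[[0,0,0.3],[0,0,0]],[[0,0,0],[0,0,0]]]}}

```text
time: 10.65
tool_pos: [0.5534, 0.0455, 0.1525]
tool_rot: [-3.141, -0.001, 2.831]
contact_force: [0.2, 0.8, 0.2]
opening: 0.0141
grip_force: 15.0
```

Call:
{"fn": "send_rows", "kwargs": {"plan": [[[0,0,0],[0,0,0]],[[0,0,0],[0,0,0]],[[0,0,0],[0,0,0]],[[0,0,-0.4],[0,0,0]],[[0,0,-0.9],[0,0,0]],[[0,0,-1],[0,0,0]],[[-0.6,-0.1,0],[0,0,0]],[[-0.6,-0.1,0],[0,0,0]],[[0,0,0],[0,0,0]],[[0,0,0],[0,0,0]]], "gripper": -0.1}}

```text
time: 11.9
tool_pos: [0.5803, 0.0318, 0.2109]
tool_rot: [3.141, -0.0, 2.831]
contact_force: [-1.2, 1.0, 0.2]
opening: 0.0412
grip_force: 0.0
```

Run:
```python
from h import *
s=robot.observe(); print(np.round(s["tool_pos"],4),s["opening"])
p,d,c=grab("wrist","w5"); W=cloud(d,c); W[d<=0]=9
rect(W,"neck",(200,400,30,250),.140,.156)
for n,q in (("a",(.532,.0519)),("b",(.554,.0449))):
    m=np.hypot(W[...,0]-q[0],W[...,1]-q[1])<.006; w=W[m]; print(n,len(w),np.round(np.percentile(w[:,2],[5,25,50,75,95]),4) if len(w) else "")
```

```text
[0.5803 0.0318 0.2109] 0.041209991601135365
neck 3484 [543.1  48.3] [30.  51.2] 72.0 med z 0.1487
a 210 [0.0963 0.0972 0.0977 0.0981 0.0986]
b 3841 [0.1471 0.2926 0.2946 0.3135 0.3168]
```

Cell home in well b: it reads about 0.147 there, while well a's floor is at 0.098. Going for the second cell.

Call:
{"fn": "send_rows", "kwargs": {"plan": [[[-0.22,-1,0],[0,0,0]],[[-0.22,-1,0],[0,0,0]],[[-0.22,-1,0],[0,0,0]],[[-0.22,-1,0],[0,0,0]],[[-0.22,-1,0.4],[0,0,0]],[[-0.22,-1,0.4],[0,0,0]],[[-0.22,-1,0.4],[0,0,0]],[[-0.22,-1,0.4],[0,0,0]],[[-0.22,-1,0.4],[0,0,0]],[[-0.22,-1,0.4],[0,0,0]]]}}

```text
time: 13.2
tool_pos: [0.5562, -0.2236, 0.1506]
tool_rot: [3.141, -0.0, 2.831]
contact_force: [0.3, 0.5, 0.3]
opening: 0.0413
grip_force: 0.0
```

Call:
{"fn": "send_rows", "kwargs": {"plan": [[[-0.2,-0.8,0],[0,0,0]],[[-0.2,-0.8,0],[0,0,0]],[[-0.2,-0.8,0],[0,0,0]],[[0,0,0.9],[0,0,0]],[[0,0,1],[0,0,0]],[[0,0,1],[0,0,0]],[[0,0,1],[0,0,0]],[[0,0,0.7],[0,0,0]],[[0,0,0.4],[0,0,0]],[[0,0,0],[0,0,0]]]}}

```text
time: 14.45
tool_pos: [0.5524, -0.285, 0.0254]
tool_rot: [3.141, -0.001, 2.831]
contact_force: [-0.2, -0.1, 0.3]
opening: 0.0416
grip_force: 0.0
```

Call:
{"fn": "send_rows", "kwargs": {"plan": [[[0,0,0],[0,0,0]],[[0,0,0],[0,0,0]],[[0,0,0],[0,0,0]],[[0,0,0],[0,0,0]],[[0,0,0],[0,0,0]],[[0,0,-0.5],[0,0,0]],[[0,0,-1],[0,0,0]],[[0,0,-1],[0,0,0]],[[0,0,-1],[0,0,0]],[[0,0,-1],[0,0,0]]], "gripper": -1}}

```text
time: 15.7
tool_pos: [0.5524, -0.2849, 0.1397]
tool_rot: [3.142, 0.0, 2.831]
contact_force: [0.8, 0.2, -0.7]
opening: 0.0139
grip_force: 15.0
```

Call:
{"fn": "send_rows", "kwargs": {"plan": [[[0.39,1,-0.28],[0,0,0]],[[0.39,1,-0.28],[0,0,0]],[[0.39,1,-0.28],[0,0,0]],[[0.39,1,-0.28],[0,0,0]],[[0.39,1,-0.28],[0,0,0]],[[0.39,1,-0.28],[0,0,0]],[[0.39,1,-0.28],[0,0,0]],[[0.39,1,-0.28],[0,0,0]],[[0.39,1,-0.28],[0,0,0]],[[0.39,1,-0.28],[0,0,0]]]}}

```text
time: 16.95
tool_pos: [0.5348, -0.0145, 0.2078]
tool_rot: [3.142, -0.002, 2.832]
contact_force: [0.7, -1.0, -0.2]
opening: 0.0137
grip_force: 15.0
```

Call:
{"fn": "send_rows", "kwargs": {"plan": [[[0.33,0.86,0],[0,0,0]],[[0.33,0.86,0],[0,0,0]],[[0.33,0.86,0],[0,0,0]],[[0,0,0],[0,0,0]],[[0,0,0],[0,0,0]],[[0,0,0],[0,0,0]],[[0,0,0],[0,0,0]],[[0,0,0],[0,0,0]],[[0,0,0],[0,0,0]],[[0,0,0],[0,0,0]]]}}

```text
time: 18.2
tool_pos: [0.5323, 0.0517, 0.2082]
tool_rot: [3.142, -0.0, 2.83]
contact_force: [0.1, 0.4, -0.0]
opening: 0.0141
grip_force: 15.0
```

Run:
```python
from h import *
s=robot.observe(); T=s["tool_pos"][:2]; print(np.round(s["tool_pos"],4),s["opening"])
p,d,c=grab("wrist","w6"); W=cloud(d,c); W[d<=0]=9
tx=np.array([-.952,.3057]);ty=np.array([.3057,.952])
for z0 in np.arange(.178,.206,.004):
    m=(W[...,2]>z0)&(W[...,2]<z0+.004); m[:230]=0; m[310:]=0; m[:,:250]=0; m[:,300:]=0
    w=W[m][:,:2]-T
    if len(w)>5:
        a=w@tx; b=w@ty; print(round(z0,3),len(w),"x",np.round([a.min(),a.max()],4),"y",np.round([b.min(),b.max()],4))
```

```text
[0.5323 0.0517 0.2082] 0.014106628051231395
0.182 21 x [0.0022 0.0067] y [-0.0048  0.0066]
0.186 76 x [0.0007 0.0068] y [-0.0069  0.0071]
0.19 82 x [0.0014 0.0068] y [-0.0067  0.0069]
0.194 88 x [0.0008 0.0069] y [-0.0071  0.0068]
0.198 93 x [0.0005 0.0071] y [-0.007   0.0071]
0.202 101 x [0.0009 0.0102] y [-0.0098  0.007 ]
```

Centred over well a. Lowering and releasing.

Call:
{"fn": "send_rows", "kwargs": {"plan": [[[0.02,0,0.3],[0,0,0]],[[0,0,0.4],[0,0,0]],[[0,0,0.4],[0,0,0]],[[0,0,0.4],[0,0,0]],[[0,0,0.4],[0,0,0]],[[0,0,0.3],[0,0,0]],[[0,0,0],[0,0,0]],[[0,0,0],[0,0,0]],[[0,0,0],[0,0,0]],[[0,0,0],[0,0,0]]]}}

```text
time: 19.5
tool_pos: [0.532, 0.052, 0.1535]
tool_rot: [3.141, 0.001, 2.831]
contact_force: [0.9, 0.2, 0.4]
opening: 0.0138
grip_force: 15.0
```

Call:
{"fn": "send_rows", "kwargs": {"plan": [[[0,0,0],[0,0,0]],[[0,0,0],[0,0,0]],[[0,0,0],[0,0,0]],[[0,0,-0.4],[0,0,0]],[[0,0,-0.9],[0,0,0]],[[0,0,-1],[0,0,0]],[[-0.8,0,0],[0,0,0]],[[-0.8,0,0],[0,0,0]],[[-0.2,0,0],[0,0,0]],[[0,0,0],[0,0,0]]], "gripper": -0.1}}

```text
time: 20.75
tool_pos: [0.5744, 0.0382, 0.2108]
tool_rot: [3.142, -0.0, 2.83]
contact_force: [-1.1, 0.4, -0.3]
opening: 0.0409
grip_force: 0.0
```

Run:
```python
from h import *
s=robot.observe(); print(np.round(s["tool_pos"],4),s["opening"])
p,d,c=grab("wrist","w7"); W=cloud(d,c); W[d<=0]=9
rect(W,"neck",(200,400,30,250),.140,.156)
W[W[...,2]>.2]=9
for n,q in (("a",(.532,.0519)),("b",(.554,.0449))):
    m=np.hypot(W[...,0]-q[0],W[...,1]-q[1])<.006; w=W[m]; print(n,len(w),np.round(np.percentile(w[:,2],[5,25,50,75,95]),4) if len(w) else "")
```

```text
[0.5744 0.0382 0.2108] 0.040935871693985944
neck 3890 [543.2  48.3] [30.1 51.4] 72.0 med z 0.1484
a 339 [0.1326 0.146  0.1466 0.1473 0.1486]
b 292 [0.1455 0.1462 0.1467 0.1474 0.1486]
```

Both cells are home. Measuring the cap from the settled wrist frames.

Run:
```python
from h import *
for t in ("w4","w5","w6","w7"):
    p,d,c=load(t); W=cloud(d,c); W[d<=0]=9
    rect(W,t,(430,560,0,105),.027,.045)
```

```text
w4 3986 [517.2 247.3] [43.1 59.2] 66.0 med z 0.0315
w5 4027 [517.4 247.2] [43.4 59.2] 66.3 med z 0.0315
w6 2015 [482.8 271.3] [ 46.7 100.1] 48.0 med z 0.0314
w7 3965 [517.  247.2] [43.6 59.6] 66.1 med z 0.0315
```

Call:
{"fn": "send_rows", "kwargs": {"plan": [[[0.59,0.91,0],[0,0,0]],[[0.59,0.91,0],[0,0,0]],[[0.59,0.91,0],[0,0,0]],[[0.59,0.91,0],[0,0,0]],[[0.59,0.91,0.6],[0,0,0]],[[0.59,0.91,0.6],[0,0,0]],[[0.59,0.91,0.6],[0,0,0]],[[0.59,0.91,0.6],[0,0,0]],[[0,0,0.6],[0,0,0.034]],[[0,0,0.4],[0,0,0.034]]], "gripper": 0.5}}

```text
time: 22.05
tool_pos: [0.5169, 0.2481, 0.1252]
tool_rot: [-3.141, -0.001, 2.723]
contact_force: [0.1, -0.2, 0.6]
opening: 0.0691
grip_force: 0.0
```

Run:
```python
from h import *
for i in range(4): read_camera("wrist")
s=robot.observe(); print(np.round(s["tool_pos"],4),np.round(np.degrees(s["tool_rot"]),2),s["opening"])
y=s["tool_rot"][2]; d=np.array([.5172,.2473])-s["tool_pos"][:2]
print("tool delta mm",1000*(np.cos(y)*d[0]+np.sin(y)*d[1]),1000*(np.sin(y)*d[0]-np.cos(y)*d[1]))
```

```text
[0.5178 0.2476 0.1261] [180.    -0.   156.14] 0.06904698547456269
tool delta mm 0.3654518702086309 -0.5397805921569675
```

Call:
{"fn": "send_rows", "kwargs": {"plan": [[[0,-0.02,1],[0,0,0]],[[0,0,1],[0,0,0]],[[0,0,1],[0,0,0]],[[0,0,0.8],[0,0,0]],[[0,0,0.5],[0,0,0]],[[0,0,0.3],[0,0,0]],[[0,0,0.12],[0,0,0]],[[0,0,0],[0,0,0]],[[0,0,0],[0,0,0]],[[0,0,0],[0,0,0]]]}}

```text
time: 23.5
tool_pos: [0.5181, 0.2472, 0.0081]
tool_rot: [3.141, 0.001, 2.724]
contact_force: [-0.5, 0.1, 0.0]
opening: 0.0689
grip_force: 0.0
```

Call:
{"fn": "send_rows", "kwargs": {"plan": [[[0,0,0],[0,0,0]],[[0,0,0],[0,0,0]],[[0,0,0],[0,0,0]],[[0,0,0],[0,0,0]],[[0,0,0],[0,0,0]],[[0,0,-0.5],[0,0,0]],[[0,0,-1],[0,0,0]],[[0,0,-1],[0,0,0]],[[0,0,-1],[0,0,0]],[[0,0,-1],[0,0,0]]], "gripper": -1, "force": 50}}

```text
time: 24.75
tool_pos: [0.5179, 0.2471, 0.1219]
tool_rot: [3.141, 0.001, 2.724]
contact_force: [0.1, -0.4, -1.3]
opening: 0.042
grip_force: 50.0
```

The cap is gripped at 42 mm opening. Turning it back to the mill's yaw and moving above the neck.

Call:
{"fn": "send_rows", "kwargs": {"plan": [[[0,0,-1],[0,0,-0.0333]],[[0,0,-1],[0,0,-0.0333]],[[-0.43,-0.907,-0.8],[0,0,0]],[[-0.43,-0.907,0],[0,0,0]],[[-0.43,-0.907,0],[0,0,0]],[[-0.43,-0.907,0],[0,0,0]],[[-0.43,-0.907,0],[0,0,0]],[[-0.43,-0.907,0],[0,0,0]],[[-0.43,-0.907,0],[0,0,0]],[[-0.43,-0.907,0],[0,0,0]]]}}

```text
time: 26.0
tool_pos: [0.5437, 0.0472, 0.1911]
tool_rot: [3.141, 0.001, 2.828]
contact_force: [-0.3, -0.6, -0.4]
opening: 0.0415
grip_force: 50.0
```

Run:
```python
from h import *
for i in range(6): read_camera("wrist")
s=robot.observe(); print(np.round(s["tool_pos"],4),np.round(np.degrees(s["tool_rot"]),2),s["opening"],s["contact_force"])
T=s["tool_pos"]
y=s["tool_rot"][2]; d=np.array([.5438,.0482])-T[:2]
print("tool delta mm",1000*(np.cos(y)*d[0]+np.sin(y)*d[1]),1000*(np.sin(y)*d[0]-np.cos(y)*d[1]))
p,dd,c=grab("wrist","w8"); W=cloud(dd,c); W[dd<=0]=9
tx=np.array([np.cos(y),np.sin(y)]);ty=np.array([np.sin(y),-np.cos(y)])
for z0 in np.arange(T[2]-.012,T[2]+.026,.004):
    m=(W[...,2]>z0)&(W[...,2]<z0+.004)&(np.hypot(W[...,0]-T[0],W[...,1]-T[1])<.045)
    w=W[m][:,:2]-T[:2]
    if len(w)>5:
        a=w@tx; b=w@ty; k=np.abs(b)<.012; print(round(z0-T[2],3),len(w),"x",np.round([a.min(),a.max()],4),"front x",np.round(np.median(a[k]),4) if k.any() else "","y",np.round([b.min(),b.max()],4))
```

```text
[0.5436 0.0488 0.1906] [1.7997e+02 1.0000e-02 1.6208e+02] 0.04144201732828313 [-0.38355118 -0.49253981 -0.46631035]
tool delta mm -0.3485771538216131 -0.48342636883111645
-0.012 16 x [0.0294 0.0297] front x 0.0296 y [-0.0196  0.0183]
-0.008 222 x [0.0285 0.0303] front x 0.0299 y [-0.0207  0.0206]
-0.004 223 x [0.0106 0.0304] front x 0.0299 y [-0.0243  0.0207]
0.0 302 x [0.0104 0.0304] front x 0.0299 y [-0.03    0.0283]
0.004 390 x [0.0102 0.0303] front x 0.0299 y [-0.0327  0.0329]
0.008 511 x [0.0092 0.0305] front x 0.0299 y [-0.0359  0.0361]
0.012 622 x [0.0089 0.0304] front x 0.0299 y [-0.0375  0.0373]
0.016 658 x [0.0088 0.0305] front x 0.0298 y [-0.037   0.0373]
0.02 6468 x [-0.0292  0.0304] front x 0.0153 y [-0.0356  0.0357]
0.024 4401 x [-0.0279  0.03  ] front x 0.0077 y [-0.0346  0.0346]
```

View pics/w8.png

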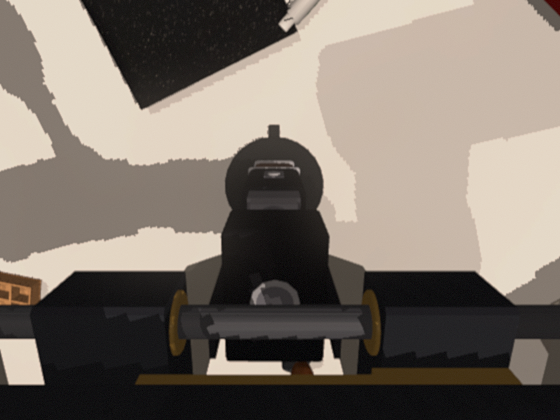

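The cap is held level and square over the neck, with its front face at 29.9 mm and the centring within 0.5 mm. Lowering it to just above the latch noses.

Call:
{"fn": "send_rows", "kwargs": {"plan": [[[0,-0.015,0.2],[0,0,0]],[[0,0,0.3],[0,0,0]],[[0,0,0.3],[0,0,0]],[[0,0,0.2],[0,0,0]],[[0,0,0.2],[0,0,0]],[[0,0,0.2],[0,0,0]],[[0,0,0.2],[0,0,0]],[[0,0,0.16],[0,0,0]],[[0,0,0],[0,0,0]],[[0,0,0],[0,0,0]]]}}

```text
time: 27.6
tool_pos: [0.5438, 0.0477, 0.1464]
tool_rot: [3.141, 0.0, 2.828]
contact_force: [-0.7, 0.3, -0.2]
opening: 0.0415
grip_force: 50.0
```

Call:
{"fn": "send_rows", "kwargs": {"plan": [[[0,0,0.04],[0,0,0]],[[0,0,0.04],[0,0,0]],[[0,0,0.04],[0,0,0]],[[0,0,0.04],[0,0,0]],[[0,0,0.04],[0,0,0]],[[0,0,0],[0,0,0]],[[0,0,0],[0,0,0]],[[0,0,0],[0,0,0]],[[0,0,0],[0,0,0]],[[0,0,0],[0,0,0]]], "force": 60}}

```text
time: 28.85
tool_pos: [0.5441, 0.0478, 0.142]
tool_rot: [3.141, 0.002, 2.828]
contact_force: [-0.8, 2.8, 4.9]
opening: 0.0415
grip_force: 60.0
```

Call:
{"fn": "send_rows", "kwargs": {"plan": [[[0,0.015,0.04],[0,0,0]],[[0,0,0.04],[0,0,0]],[[0,0,0.04],[0,0,0]],[[0,0,0],[0,0,0]],[[0,0,0],[0,0,0]],[[0,0,0],[0,0,0]],[[0,0,0],[0,0,0]],[[0,0,0],[0,0,0]],[[0,0,0],[0,0,0]],[[0,0,0],[0,0,0]]]}}

```text
time: 30.1
tool_pos: [0.545, 0.0478, 0.14]
tool_rot: [3.141, 0.004, 2.828]
contact_force: [0.4, -0.4, 9.7]
opening: 0.0417
grip_force: 60.0
```

Call:
{"fn": "send_rows", "kwargs": {"plan": [[[0,0,0.03],[0,0,0]],[[0,0,0.03],[0,0,0]],[[0,0,0.03],[0,0,0]],[[0,0,0],[0,0,0]],[[0,0,0],[0,0,0]],[[0,0,0],[0,0,0]],[[0,0,0],[0,0,0]],[[0,0,0],[0,0,0]],[[0,0,0],[0,0,0]],[[0,0,0],[0,0,0]]]}}

```text
time: 31.35
tool_pos: [0.5438, 0.0481, 0.136]
tool_rot: [3.141, 0.0, 2.828]
contact_force: [-0.2, -0.6, -1.0]
opening: 0.0418
grip_force: 60.0
```

It snapped through: the force dropped to zero. Pressing on to the shoulder.

Call:
{"fn": "send_rows", "kwargs": {"plan": [[[0,0,0.02],[0,0,0]],[[0,0,0.02],[0,0,0]],[[0,0,0.02],[0,0,0]],[[0,0,0.02],[0,0,0]],[[0,0,0],[0,0,0]],[[0,0,0],[0,0,0]],[[0,0,0],[0,0,0]],[[0,0,0],[0,0,0]],[[0,0,0],[0,0,0]],[[0,0,0],[0,0,0]]]}}

```text
time: 32.6
tool_pos: [0.5439, 0.0481, 0.1356]
tool_rot: [3.141, 0.001, 2.828]
contact_force: [-4.3, 0.1, 12.7]
opening: 0.0415
grip_force: 60.0
```

Call:
{"fn": "send_rows", "kwargs": {"plan": [[[0.012,0,-0.012],[0,0,0]],[[0,0,0],[0,0,0]],[[0,0,0],[0,0,0]],[[0,0,0],[0,0,0]],[[0,0,0],[0,0,0]],[[0,0,0],[0,0,0]],[[0,0,0],[0,0,0]],[[0,0,0],[0,0,0]],[[0,0,0],[0,0,0]],[[0,0,0],[0,0,0]]]}}

```text
time: 33.85
tool_pos: [0.5439, 0.0481, 0.1357]
tool_rot: [3.141, 0.002, 2.828]
contact_force: [-2.9, -0.4, 9.6]
opening: 0.0418
grip_force: 60.0
```

Run:
```python
from h import *
p,d,c=grab("wrist","w9"); p2,_,_=grab("scene","sc9"); s=robot.observe(); print(s["tool_pos"],s["contact_force"])
W=cloud(d,c); m=(W[...,2]>.15)&(W[...,2]<.17)&(d>0)&(np.hypot(W[...,0]-.543,W[...,1]-.048)<.03); w=W[m]
A=np.c_[w[:,:2]-[.543,.048],np.ones(len(w))]; print(len(w),np.percentile(w[:,2],[10,50,90]).round(4),np.linalg.lstsq(A,w[:,2],rcond=None)[0].round(4))
a=cv2.resize(p[130:330,180:380],(600,600),interpolation=cv2.INTER_CUBIC)
cv2.imwrite("pics/fin.png",a)
```

```text
[0.54390914 0.04803396 0.13571858] [-2.96512614 -0.96271709  9.17304577]
10286 [0.1585 0.1596 0.1611] [ 0.0131 -0.0033  0.1598]
```

View pics/fin.png

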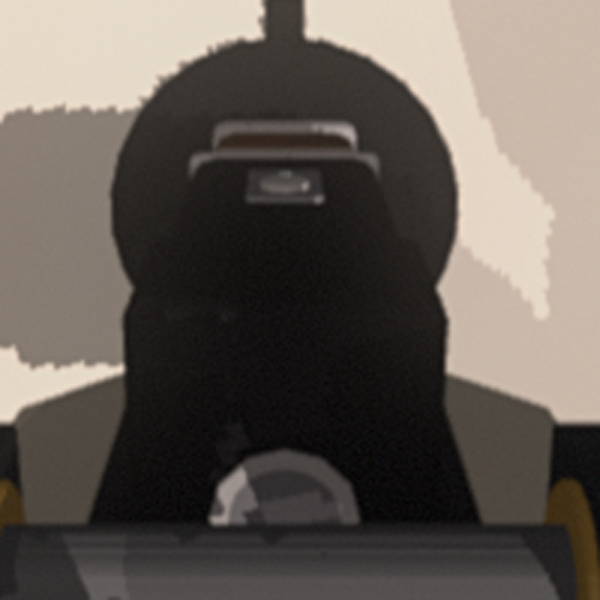

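The view shows the cap seated on the housing with no gap on the visible end. Its top reads 0.160, which is home. I'm bringing the push up to 10 N and checking the tilt with the disc excluded.

Call:
{"fn": "send_rows", "kwargs": {"plan": [[[0,0,0.005],[0,0,0]],[[0,0,0],[0,0,0]],[[0,0,0],[0,0,0]],[[0,0,0],[0,0,0]],[[0,0,0],[0,0,0]],[[0,0,0],[0,0,0]],[[0,0,0],[0,0,0]],[[0,0,0],[0,0,0]],[[0,0,0],[0,0,0]],[[0,0,0],[0,0,0]]]}}

```text
time: 35.2
tool_pos: [0.5439, 0.0481, 0.1357]
tool_rot: [3.141, 0.002, 2.828]
contact_force: [-3.9, 0.2, 11.0]
opening: 0.0419
grip_force: 60.0
```

Run:
```python
from h import *
for t,zc in (("w9",.160),("w8",.2145),("w4",None)):
    p,d,c=load(t); W=cloud(d,c); x0=np.array([.543,.0484]); 
    if zc is None: zc=.149
    r=np.hypot(W[...,0]-x0[0],W[...,1]-x0[1])
    m=(abs(W[...,2]-zc)<.004)&(d>0)&(r<.03)&(r>.011); w=W[m]
    A=np.c_[w[:,:2]-x0,np.ones(len(w))]; print(t,len(w),np.linalg.lstsq(A,w[:,2],rcond=None)[0].round(4))
print(robot.observe()["contact_force"])
```

```text
w9 8231 [ 0.0024 -0.0012  0.1595]
w8 8244 [ 0.0028 -0.0011  0.2144]
w4 2266 [ 0.0031 -0.0027  0.1486]
[-3.94830619  0.16658404 11.04880655]
```

The cap top is as level as the neck was (same 0.003 slope), and the push is steady at about 10–11 N. Handing in.

```bash
python3 -c "
from cell import robot
print(robot.hand_in())"
```

```text
the job is handed in; nothing more can be done
None
```

Both cells are home in the wells, the cap clicked on and sits flush, and I handed in at about 35 s with the arm still holding it down at about 11 N; the hand-in returned no verdict.

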